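# Press the hob's keys in order

### The job

Switch on the portable hob by pressing three of its keys lightly with the fingertips, each fully home, in this order: first the long bar key, then the large round key, then the square key. The keys stay in when pressed; do not press one before its turn and leave the small round key out. Do not grasp, lift or shift the pan or anything else on the worktop.

Things in the scene. Friction and masses are not known exactly. Their poses are not given: they have to be found in the camera images.
- hob: portable induction hob, a dark slab 280 (x) x 300 (y) x 55 mm high, fixed; origin: centre of its underside, x towards the wall, y left, z up. On the pale control strip along its front (-x) edge four press-in keys stand in a row at x = -110 mm, y = 108, 36, -36 and -108 mm, in an order that differs from hob to hob. A pan stands behind them.
- key_bar_top (a point): centre of the top face of the bar key: a long narrow key, 16 mm (hob's x) by 46 mm (hob's y); moves with it. 17 mm above the hob's top when out, 9 mm when in: slides straight down 8 mm against 2.5 N of friction and stays where left. The cap is sprung on its stem (2 N/mm): gives 1.25 mm before the stem moves and up to 6 mm (12 N) at the end stop. Grey like all keys. Axes as the hob's.
- key_bar (a joint): travel of the bar key (its stem) in m: 0 = out (up), 0.008 = pressed fully home
- key_big_top (a point): centre of the top face of the large round key, 36 mm across; moves with it. 17 mm above the hob's top when out, 9 mm when in: slides straight down 8 mm against 2.5 N of friction and stays where left. The cap is sprung on its stem (2 N/mm): gives 1.25 mm before the stem moves and up to 6 mm (12 N) at the end stop. Grey like all keys. Axes as the hob's.
- key_big (a joint): travel of the large round key (its stem) in m: 0 = out (up), 0.008 = pressed fully home
- key_square_top (a point): centre of the top face of the square key, 26 x 26 mm; moves with it. 17 mm above the hob's top when out, 9 mm when in: slides straight down 8 mm against 2.5 N of friction and stays where left. The cap is sprung on its stem (2 N/mm): gives 1.25 mm before the stem moves and up to 6 mm (12 N) at the end stop. Grey like all keys. Axes as the hob's.
- key_square (a joint): travel of the square key (its stem) in m: 0 = out (up), 0.008 = pressed fully home
- key_small_top (a point): centre of the top face of the small round key, 18 mm across, not part of the job; moves with it. 17 mm above the hob's top when out, 9 mm when in: slides straight down 8 mm against 2.5 N of friction and stays where left. The cap is sprung on its stem (2 N/mm): gives 1.25 mm before the stem moves and up to 6 mm (12 N) at the end stop. Grey like all keys. Axes as the hob's.
- key_small (a joint): travel of the small round key (its stem) in m: 0 = out (up), 0.008 = pressed fully home
- pan: empty low steel pan with two ear handles at its y sides, 150 mm across the rim, 50 mm high, loose, standing on the hob's cooking zone about 140 mm behind the row of keys (at least 35 mm clear of them); origin at the centre of its underside
- mug: spotted mug, 78 mm across and 93 mm high, loose, standing about 240 mm to the right of the hob's centre; origin at the centre of its underside
- lemon: lemon, 78 x 55 x 56 mm, loose, on the worktop left of the hob; origin at the centre of its underside
- garlic: garlic bulb, 60 x 57 x 58 mm, loose, on the worktop left of the hob; origin at the centre of its underside

How it is judged (in metres and radians):
On the way, in this order (a step that is already met when the one before it is completed fails the run):
1. the bar key is pressed home while the large round and the square key are still out (value of joint key_bar above 0.006 m and value of joint each of key_big, key_square below 0.002 m), for 0.1 s.
2. then the large round key is pressed home while the square key is still out (value of joint each of key_bar, key_big above 0.006 m and value of joint key_square below 0.002 m), for 0.1 s.
3. then the square key is pressed home (value of joint each of key_bar, key_big, key_square above 0.006 m), for 0.1 s.
At the end, for the whole second after the job is handed in: The bar, large round and square keys are in by more than 6 of their 8 mm, the small round key is less than 2 mm in, the pan and the mug stand within 15 mm of where they were and the lemon and garlic within 25 mm, and the pan is at rest (all of step 3 and value of joint key_small below 0.002 m and distance of each of pan, mug from where it was at the start of the episode below 0.015 m and distance of each of lemon, garlic from where it was at the start of the episode below 0.025 m and linear speed of pan below 0.02 m/s); the robot touches nothing.
It fails at once if the small round key is pressed in 2 mm or more (value of joint key_small above 0.002 m).
It fails at once if a key is pressed hard (over 25 N) instead of lightly (contact force between anything else and key_bar above 25 N or contact force between anything else and key_big above 25 N or contact force between anything else and key_square above 25 N or contact force between anything else and key_small above 25 N).
It fails at once if the arm or fingers push on the hob itself with over 25 N (contact force between any of the arm, the fingers and hob above 25 N).
It fails at once if the pan or mug is shifted or lifted by over 15 mm, or the lemon or garlic by over 25 mm (distance of any of pan, mug from where it was at the start of the episode above 0.015 m or distance of any of lemon, garlic from where it was at the start of the episode above 0.025 m).
It also fails if it takes over 38 s, if anything falls off the work surface, if the arm or the gripper's body presses on something with over 40 N, if the wrist force passes 120 N, or if a joint passes its speed limit or range.

### The arm

A 6-joint arm with a two-finger parallel gripper is mounted at the origin on a cart in front of the work surface, level with it; the furniture and walls round the work are solid. World frame = base frame: x ahead of the robot, y to its left, z up, the work surface at z = 0. Lengths are in mm, angles in degrees, forces in N, time in s.
With the tool pointing down it reaches from about 300 to 850 mm from the base axis. Payload 4.2 kg.
Tool frame: the origin (TCP) lies midway between the tips of the shut fingers; the grasp point (between the pads) lies 19 mm behind it; z points along the fingers, y is the line along which they close (so a half turn about z gives the same grasp; the last joint's range is limited). The gripper opens to 91 mm and grips with 3 to 60 N. Pads are 32 mm wide; open, the fingers measure 118 mm over their backs; the gripper's body (76 mm by 178 mm) begins 60 mm behind the grasp point.
Start: joints at [70.245, 18.312, 89.639, -0, 72.044, -1.146], TCP at [183.496, 544.952, 213.976] pointing down, gripper open.
Joint ranges: [-177.97, 177.97], [-48.28, 115.42], [12.27, 149.76], [-77.06, 257.06], [2.81, 150.46], [-146.56, 146.56]. Speed limits (degrees/s): [147.25, 147.25, 180, 180, 180, 180].

### API

Orientations are given as [roll, pitch, yaw] about the fixed x, y, z axes, in that order (R = Rz(yaw) Ry(pitch) Rx(roll)).
In Python, from workcell import env gives the robot as it stands.
- The arm moves only by the shell command python3 -m jog 'ROWS' [FORCE]. ROWS is a JSON object of lists of equal length, an entry for each row: "jaw": the finger opening in mm, from 0 to 91.2; "slide": the shift along the tool's x, y, z in units of 30 mm (1.0 is 30 mm), a list of three; "spin": the turn about the tool's z in units of 8 degrees (1.0 is 8 degrees). In form: {"jaw": [jaw, ...], "slide": [[dx, dy, dz], ...], "spin": [spin, ...]}. A call has 1 to 10 rows; each row shifts and turns the commanded pose from where the row before left it, along the tool's axes as they then stand; what a row does not reach is not made up. A row lasts 1/10 s, in which the tool goes at most 50 mm and 8.59 degrees, less where a joint would pass 70% of its speed; a pose out of reach is approached as far as the arm can. A call is refused whole if a number of a shift passes 1 or a number of a turn 1, either way. A call with a gripper value outside its range is refused whole. The fingers move at their own pace and stop on an object; FORCE is the grip in N (left out, the last holds). Time passes only in rows, so rows that do not move let the fingers close. It gives the time, the measured TCP pose, the force, the opening and the grip force at its end, in the units of the state.
- env.state(): the state, without advancing time (a new reading comes with each control period).
- env.grab_frame(name): name is "scene" or "top" or "wrist"; returns the picture (420x560x3 uint8, red, green, blue); there is no depth.
- env.camera_model(name): a dict with "fx", "fy", "cx", "cy" (pixels), "D" ([k1, k2, p1, p2, k3] as OpenCV has them; the pictures are not rectified), "camera_from_world" (4x4, takes a point from world to camera coordinates). Camera axes: x right, y up, looking along -z (the intrinsics and any distortion apply to the point x, -y, -z); pixel columns grow to the right and rows downward; lengths in mm; the calibration is good to about 2 mm. A picture is of the moment at which its call begins: read the wrist's pose just before it. camera_model takes no time and is no camera call; for the wrist camera it gives the pose at the moment of the call.
- env.job_done(): hands the job in; it is judged then, once.
The state is a dict: "time_s": time; "qpos": joint angles; "qvel": joint speeds; "effort": joint torques, N m; "ee_pos": TCP position; "ee_rot": TCP orientation; "force": force on the tool from outside, world axes, zero at the start; "torque": the same for the moment, N m; "gripper_width": finger opening in mm; "gripper_force": force on a finger pad.
Only numpy, scipy, OpenCV 4.12 (cv2) and the standard library are available. Lean on these libraries where they do the work, as an engineer would, in place of code of your own. Each camera call takes 0.05 s, during which the arm holds its last target. There are 200 camera calls.

## Working session

There is one attempt and no reset: what is moved stays moved. The work goes in short steps, Python scripts to look and compute and a shell command to move; the robot and the scene stay as the last step left them, time stands still between calls to the robot, and variables do not carry over. Pictures are saved under pics/ and viewed, at most 10 in all, crops included, and the job is handed in when it is done.

```bash
mkdir -p pics
python3 - <<'E'
from workcell import env
import cv2,json
s=env.state();print({k:s[k] for k in('time_s','ee_pos','ee_rot','force')})
for n in('top','scene'):
    cv2.imwrite(f'pics/{n}0.png',env.grab_frame(n)[:,:,::-1]);print(n,env.camera_model(n))
E
```

```text
{'time_s': 0.0, 'ee_pos': array([183.32153024, 544.49073118, 213.11799498]), 'ee_rot': array([-1.79900915e+02, -2.14545948e-03,  1.61393270e+02]), 'force': array([-0.4728865 ,  0.51898998,  0.28180499])}
top {'fx': 542.123826966956, 'fy': 542.123826966956, 'cx': 280.6423052861526, 'cy': 210.82603704542797, 'D': array([0.03334132, 0.        , 0.        , 0.        , 0.        ]), 'camera_from_world': array([[-9.10789614e-03, -9.99925828e-01,  8.08609923e-03,
         8.40404383e+01],
       [ 9.87247750e-01, -7.70659393e-03,  1.59004683e-01,
        -5.69149562e+02],
       [-1.58930573e-01,  9.43118141e-03,  9.87244714e-01,
        -1.42194958e+03],
       [ 0.00000000e+00,  0.00000000e+00,  0.00000000e+00,
         1.00000000e+00]])}
scene {'fx': 525.3046608630417, 'fy': 525.3046608630417, 'cx': 283.88349503265493, 'cy': 205.47442530649496, 'D': array([-0.06838986,  0.        ,  0.        ,  0.        ,  0.        ]), 'camera_from_world': array([[ 5.53296864e-01, -8.32731848e-01,  2.04999982e-02,
        -2.64377176e+02],
       [ 3.72889233e-01,  2.69617600e-01,  8.87840059e-01,
        -2.83586501e+02],
       [-7.44859853e-01, -4.83594891e-01,  4.59695313e-01,
        -7.37573387e+02],
       [ 0.00000000e+00,  0.00000000e+00,  0.00000000e+00,
         1.00000000e+00]])}
```

View pics/top0.png

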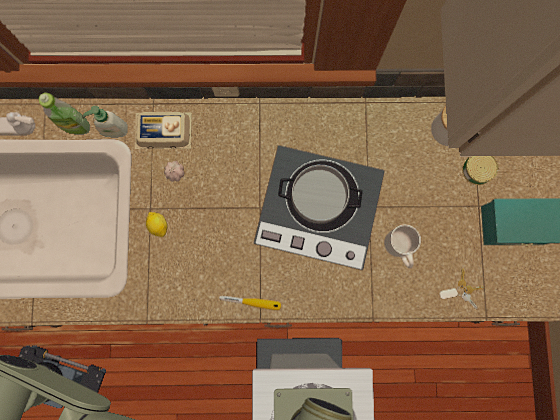

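View pics/scene0.png

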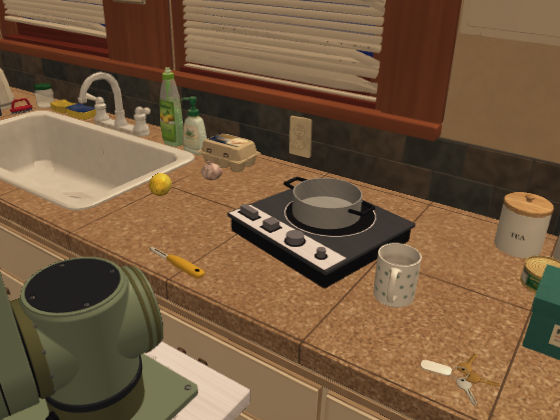

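The top picture shows the bar key at (271,237), the square at (297,243), the large round at (324,249) and the small round at (350,255). I'll turn these into world positions.

```bash
cat > h.py <<'E'
import numpy as np,cv2
from workcell import env
def back(cam,px,z):
    m=cam if isinstance(cam,dict) else env.camera_model(cam)
    K=np.array([[m['fx'],0,m['cx']],[0,m['fy'],m['cy']],[0,0,1]]);T=m['camera_from_world']
    n=cv2.undistortPoints(np.array(px,float).reshape(-1,1,2),K,m['D'])[:,0]
    d=np.c_[n[:,0],-n[:,1],-np.ones(len(n))]@T[:3,:3]; c=-T[:3,:3].T@T[:3,3]
    return c+d*((z-c[2])/d[:,2])[:,None]
def goto(p):  # shift in slide units, tool axes
    from scipy.spatial.transform import Rotation as R
    s=env.state();return R.from_euler('xyz',s['ee_rot'],degrees=True).inv().apply(np.array(p)-s['ee_pos'])/30
E
python3 - <<'E'
from h import *
im=cv2.imread('pics/top0.png')
cv2.imwrite('pics/topc.png',cv2.resize(im[220:280,245:375],None,fx=6,fy=6,interpolation=cv2.INTER_CUBIC))
k=back('top',[(271,237),(297,243),(324,249),(350,255)],72);print(k.round(1))
d=k[0]-k[3];print(np.linalg.norm(d),np.degrees(np.arctan2(-d[0],d[1])))
print(goto([*k[0][:2],150]))
E
```

```text
[[ 495.9  105.5   72. ]
 [ 479.4   37.2   72. ]
 [ 463.1  -33.5   72. ]
 [ 446.8 -101.3   72. ]]
212.6162219007518 -13.351152405963687
[-14.54270722 -10.5401376    2.12329153]
```

View pics/topc.png

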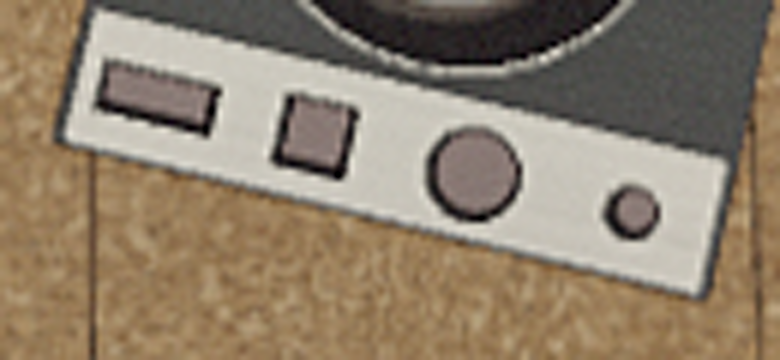

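```bash
python3 -m jog '{"jaw":[0,0,0,0,0,0,0,0,0,0],"slide":[[-0.97,-0.7,0],[-0.97,-0.7,0],[-0.97,-0.7,0],[-0.97,-0.7,0],[-0.97,-0.7,0],[-0.97,-0.7,0],[-0.97,-0.7,0],[-0.97,-0.7,0],[-0.97,-0.7,0],[-0.97,-0.7,0]],"spin":[0,0,0,0,0,0,0,0,0,0]}' && python3 -m jog '{"jaw":[0,0,0,0,0,0,0],"slide":[[-0.8,-0.6,0],[-0.8,-0.6,0],[-0.8,-0.6,0],[-0.7,-0.6,0],[0,0,0],[0,0,0],[0,0,0]],"spin":[0,0,0,0,0,-0.66,0]}'
python3 - <<'E'
from h import *
s=env.state();m=env.camera_model('wrist');im=env.grab_frame('wrist');cv2.imwrite('pics/w0.png',im[:,:,::-1])
import pickle;pickle.dump(m,open('w0.pkl','wb'));print(s['force'],s['ee_rot'],goto([495.9,105.5,90]))
E
```

```text
time_s: 1.1
ee_pos: [392.7, 251.7, 213.7]
ee_rot: [-180.0, -0.0, 161.4]
force: [1.1, -0.0, 0.2]
gripper_width: 14.5
gripper_force: 0.0
time_s: 1.8
ee_pos: [456.9, 155.4, 213.6]
ee_rot: [180.0, -0.1, 166.7]
force: [0.7, -0.7, -0.2]
gripper_width: 0.3
gripper_force: 0.0
[ 0.69770649 -0.6910548  -0.17001817] [ 1.79999562e+02 -5.79969517e-02  1.66654923e+02] [-1.65392087 -1.3229263   4.1222816 ]
```

View pics/w0.png

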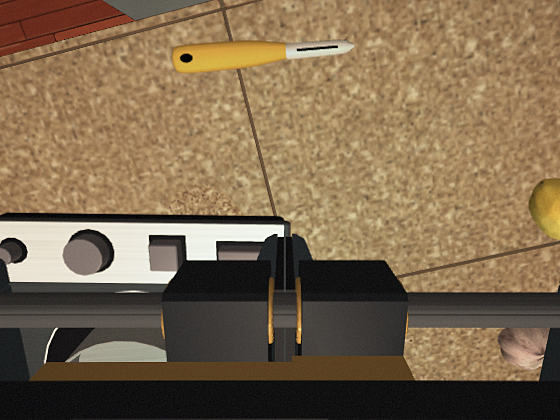

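The wrist picture shows the big key's top at about (86,250), the square at about (164,252), and the strip's front-left corner at about (288,219). I'll check these against the top view.

Run:
```python
from h import *
import pickle
m=pickle.load(open('w0.pkl','rb'))
im=cv2.imread('pics/w0.png');cv2.imwrite('pics/w0c.png',cv2.resize(im[205:300,0:300],None,fx=2.6,fy=2.6,interpolation=cv2.INTER_CUBIC))
print(back(m,[(86,250),(164,252)],72).round(1),back(m,[(288,219)],55).round(1))
k=back('top',[(271.0,236.2),(297.5,242.2),(324,248.8),(350.3,255.1)],72)
R=lambda a:np.array([[np.cos(a),-np.sin(a)],[np.sin(a),np.cos(a)]])
from scipy.optimize import least_squares
L=np.array([[-110,108],[-110,36],[-110,-36],[-110,-108.]])
f=least_squares(lambda p:(L@R(p[2]).T+p[:2]-k[:,:2]).ravel(),[600,0,-.2]).x
P=L@R(f[2]).T+f[:2];print(f,np.degrees(f[2]),P.round(1));print((np.array([[-140,150]])@R(f[2]).T+f[:2]))
```

```text
[[459.3 -25.6  72. ]
 [477.1  41.2  72. ]] [[477.6 154.9  55. ]]
[ 5.79143557e+02 -2.51481652e+01 -2.44076404e-01] -13.984547828603784 [[ 498.5  106.2]
 [ 481.1   36.4]
 [ 463.7  -33.5]
 [ 446.3 -103.4]]
[[479.54205662 154.23840397]]
```

View pics/w0c.png

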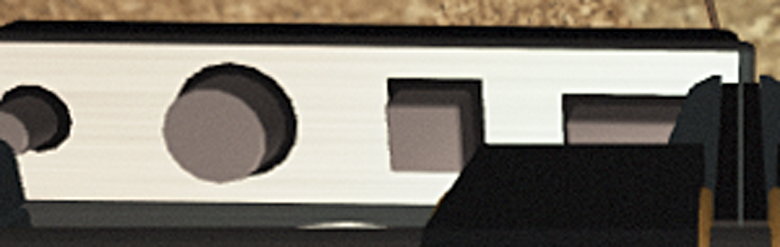

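```bash
python3 -m jog '{"jaw":[0,0,0,0,0,0,0,0],"slide":[[-0.85,-0.63,0],[-0.84,-0.63,0],[0,0,0.8],[0,0,0.8],[0,0,0.8],[0,0,0.8],[0,0,0.8],[0,0,0]],"spin":[0,0,0,0,0,0,0,0]}'
python3 - <<'E'
from h import *
print(goto([497.5,107,62]),env.state()['force'])
E
```

```text
time_s: 2.65
ee_pos: [495.3, 106.9, 91.2]
ee_rot: [-179.8, -0.4, 166.6]
force: [-0.5, -0.8, 0.1]
gripper_width: -0.0
gripper_force: 0.0
[-0.07697698  0.02379797  0.97218149] [-0.48324655 -0.77300267  0.10379918]
```

```bash
python3 -m jog '{"jaw":[0,0,0,0,0,0],"slide":[[-0.07,0,0.3],[0,0,0.2],[0,0,0.13],[0,0,0.13],[0,0,0.13],[0,0,0]],"spin":[0,0,0,0,0,0]}'; python3 -m jog '{"jaw":[0,0],"slide":[[0,0,0.08],[0,0,0]],"spin":[0,0]}';python3 -m jog '{"jaw":[0,0],"slide":[[0,0,0.03],[0,0,0]],"spin":[0,0]}'
```

```text
time_s: 3.25
ee_pos: [500.4, 106.3, 67.3]
ee_rot: [180.0, 0.0, 166.7]
force: [0.8, 0.6, 1.0]
gripper_width: 0.3
gripper_force: 0.7
time_s: 3.45
ee_pos: [500.4, 106.3, 64.9]
ee_rot: [180.0, 0.0, 166.7]
force: [0.6, -0.1, 1.2]
gripper_width: 0.3
gripper_force: 0.9
time_s: 3.65
ee_pos: [500.4, 106.3, 64.1]
ee_rot: [180.0, 0.0, 166.7]
force: [0.9, 0.3, 2.0]
gripper_width: 0.4
gripper_force: 1.0
```

```bash
for i in 1; do python3 -m jog '{"jaw":[0,0],"slide":[[0,0,0.05],[0,0,0]],"spin":[0,0]}';done; python3 -m jog '{"jaw":[0,0],"slide":[[0,0,0.04],[0,0,0]],"spin":[0,0]}'
```

```text
time_s: 3.85
ee_pos: [500.4, 106.3, 62.5]
ee_rot: [180.0, 0.0, 166.7]
force: [-0.3, 0.5, 4.3]
gripper_width: 0.4
gripper_force: 1.6
time_s: 4.05
ee_pos: [500.4, 106.3, 61.5]
ee_rot: [180.0, 0.0, 166.7]
force: [1.4, 0.1, 5.0]
gripper_width: 0.6
gripper_force: 2.6
```

```bash
python3 -m jog '{"jaw":[0,0,0],"slide":[[0,0,0.04],[0,0,0],[0,0,0]],"spin":[0,0,0]}'; python3 -m jog '{"jaw":[0,0,0],"slide":[[0,0,-0.6],[0,0,-0.6],[0,0,0]],"spin":[0,0,0]}'
python3 - <<'E'
from h import *
print(goto([463,-32.5,80]))
E
```

```text
time_s: 4.35
ee_pos: [500.4, 106.3, 60.6]
ee_rot: [180.0, 0.0, 166.7]
force: [0.4, 0.7, 7.1]
gripper_width: 0.2
gripper_force: 3.5
time_s: 4.65
ee_pos: [501.0, 106.3, 97.4]
ee_rot: [179.9, 0.2, 166.7]
force: [0.1, 0.4, 0.2]
gripper_width: 0.5
gripper_force: 0.0
[ 0.1685204  -4.79459292  0.57352013]
```

```bash
python3 -m jog '{"jaw":[0,0,0,0,0,0,0],"slide":[[0.16,-0.96,0],[0,-0.96,0],[0,-0.96,0],[0,-0.96,0],[0,-0.95,0],[0,0,0],[0,0,0]],"spin":[0,0,0,0,0,0,0]}'; python3 -m jog '{"jaw":[0,0,0,0,0,0,0,0],"slide":[[0,0,0.35],[0,0,0.3],[0,0,0.13],[0,0,0.1],[0,0,0.1],[0,0,0.1],[0,0,0.07],[0,0,0]],"spin":[0,0,0,0,0,0,0,0]}'
```

```text
time_s: 5.35
ee_pos: [461.6, -32.6, 95.1]
ee_rot: [180.0, -0.1, 166.6]
force: [0.6, -0.2, -0.0]
gripper_width: 0.4
gripper_force: 0.0
time_s: 6.15
ee_pos: [462.2, -32.3, 61.7]
ee_rot: [180.0, -0.0, 166.7]
force: [-1.9, 2.3, 5.2]
gripper_width: 0.2
gripper_force: 2.5
```

```bash
python3 -m jog '{"jaw":[0,0,0],"slide":[[0,0,0.04],[0,0,0],[0,0,0]],"spin":[0,0,0]}'; python3 -m jog '{"jaw":[0,0,0],"slide":[[0,0,-0.6],[0,0,-0.6],[0,0,0]],"spin":[0,0,0]}'
python3 - <<'E'
from h import *
print(goto([480,37,80]))
E
```

```text
time_s: 6.45
ee_pos: [462.3, -32.3, 60.9]
ee_rot: [180.0, 0.0, 166.7]
force: [-2.5, 2.9, 6.2]
gripper_width: 0.4
gripper_force: 3.3
time_s: 6.75
ee_pos: [464.5, -33.0, 98.2]
ee_rot: [180.0, 0.3, 166.7]
force: [0.1, 0.1, -0.4]
gripper_width: 0.5
gripper_force: 0.0
[0.03789082 2.38824503 0.60831017]
```

```bash
python3 -m jog '{"jaw":[0,0,0,0,0],"slide":[[-0.03,0.8,0],[0,0.8,0],[0,0.78,0],[0,0,0],[0,0,0]],"spin":[0,0,0,0,0]}'; python3 -m jog '{"jaw":[0,0,0,0,0,0,0,0],"slide":[[0,0,0.35],[0,0,0.3],[0,0,0.13],[0,0,0.1],[0,0,0.1],[0,0,0.1],[0,0,0.08],[0,0,0]],"spin":[0,0,0,0,0,0,0,0]}';  python3 -m jog '{"jaw":[0,0,0],"slide":[[0,0,0.03],[0,0,0],[0,0,0]],"spin":[0,0,0]}'
```

```text
time_s: 7.25
ee_pos: [479.2, 36.6, 95.6]
ee_rot: [-180.0, -0.1, 166.7]
force: [-0.2, -0.8, -0.8]
gripper_width: 0.7
gripper_force: 0.0
time_s: 8.05
ee_pos: [479.6, 36.6, 61.7]
ee_rot: [-180.0, 0.0, 166.7]
force: [-1.7, -2.2, 5.2]
gripper_width: 0.4
gripper_force: 2.5
time_s: 8.35
ee_pos: [479.6, 36.6, 61.2]
ee_rot: [-180.0, 0.0, 166.7]
force: [-2.7, -2.2, 6.4]
gripper_width: 0.3
gripper_force: 3.0
```

Pressed home. Next I'll retract clear of the keys and check with the cameras.

```bash
python3 -m jog '{"jaw":[0,0,0,0,0,0,0],"slide":[[0,0,-0.6],[0,0,-1],[0,0,-1],[0.3,1,-0.5],[0.3,1,-0.5],[0.3,1,0],[0.3,1,0]],"spin":[0,0,0,0,0,0,0]}';python3 -m jog '{"jaw":[0,0,0,0,0,0,0],"slide":[[0.3,1,0],[0.3,1,0],[0.3,1,0],[0.3,1,0],[0.3,1,0],[0,0,0],[0,0,0]],"spin":[0,0,0,0,0,0,0]}'
python3 - <<'E'
from h import *
a=env.grab_frame('top')[:,:,::-1];b=env.grab_frame('scene')[:,:,::-1]
r=lambda i:cv2.resize(i,None,fx=4,fy=4,interpolation=cv2.INTER_CUBIC)
o=cv2.imread('pics/scene0.png');t=cv2.imread('pics/top0.png')
cv2.imwrite('pics/fin.png',np.vstack([np.hstack([r(o[195:270,220:315]),r(b[195:270,220:315])]),np.hstack([r(t[215:280,265:360]),r(a[215:280,265:360])])]))
E
```

```text
time_s: 9.05
ee_pos: [472.8, 163.4, 169.4]
ee_rot: [179.9, 0.1, 166.7]
force: [0.1, 0.0, 0.3]
gripper_width: 0.5
gripper_force: 0.0
time_s: 9.75
ee_pos: [462.9, 318.6, 168.3]
ee_rot: [-180.0, -0.0, 166.8]
force: [-0.1, -0.2, -0.5]
gripper_width: 0.6
gripper_force: 0.0
```

View pics/fin.png

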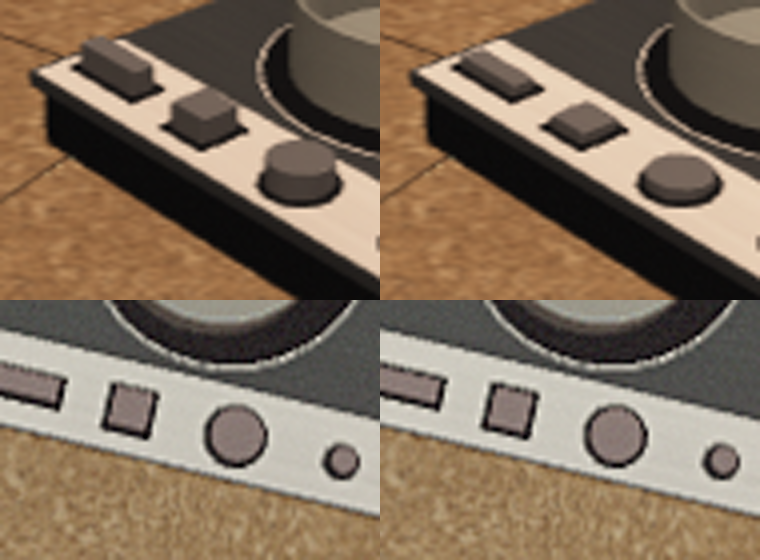

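The before and after crops show the bar, square and large round keys all clearly lower now. The small key and the pan look unchanged.

```bash
python3 -c "
from workcell import env
print(env.job_done())"
```

```text
the job is handed in; nothing more can be done
None
```

I pressed the bar, large round and square keys home in that order, at about 6–7 N each; the final pictures show all three in, with the small key and pan unchanged, and I handed the job in at about 10 s (no verdict was returned).

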